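# Stand the lipped instrument panel up against the stop fence

### The arm

A 7-joint arm with a two-finger parallel gripper is mounted at the origin on the work surface. World frame = base frame: x ahead of the robot, y to its left, z up, the work surface at z = 0. Lengths are in mm, angles in rad, forces in N, time in s.
With the tool pointing down it reaches from about 400 to 850 mm from the base axis. Payload 6.9 kg.
Tool frame: the origin (TCP) lies midway between the tips of the shut fingers; the grasp point (between the pads) lies 19 mm behind it; z points along the fingers, y is the line along which they close (so a half turn about z gives the same grasp; the last joint's range is limited). The gripper opens to 85 mm and grips with 20 to 120 N. Pads are 22 mm wide; open, the fingers measure 114 mm over their backs; the gripper's body (76 mm by 85 mm) begins 54 mm behind the grasp point. The pads swing forward as they close: fully open they stand 13 mm farther back than shut.
Start: joints at [1.27, 0.507, -0.238, 1.5, 0.126, 1.149, -0.155], TCP at [246.692, -574.243, 231.275] pointing down, gripper open.
Joint ranges: [-3.08, 3.08], [-0.24, 2.05], [-1.43, 1.35], [0, 2.5], [-1.52, 4.66], [0.17, 1.96], [-2.89, 2.89]. Speed limits (rad/s): [2.39, 2.39, 3.14, 3.14, 3.14, 3.14, 3.14].

### API

Orientations are given as a unit quaternion [x, y, z, w].
In Python, from plant import monitor, optics, finish_job gives the robot as it stands.
- The arm moves only by the tool send_rows, never from a script. Its argument "increments" is a list of rows, each a list of 7 numbers: the shift along the tool's x, y, z in cm, then the turn, a rotation vector about the tool's x, y, z in rad, then the closure, from 0 (fully open) to 1 (shut). In form: [[x, y, z, ax, ay, az, jaw], ...]. A call has 1 to 5 rows; each row shifts and turns the commanded pose from where the row before left it, along the tool's axes as they then stand; what a row does not reach is not made up. A row lasts 1/10 s, in which the tool goes at most 50 mm and 8.59 degrees, less where a joint would pass 70% of its speed; a pose out of reach is approached as far as the arm can. A call with a gripper value outside its range is refused whole. The fingers move at their own pace and stop on an object; "squeeze" is the grip in N (left out, the last holds). Time passes only in rows, so rows that do not move let the fingers close. It gives the time, the measured TCP pose, the force, the opening and the grip force at its end, in the units of the state.
- monitor.get_state(): the state, without advancing time (a new reading comes with each control period).
- optics.get_image(name): name is "side" or "top"; returns a dict with "pixels" (480x640x3 uint8, blue, green, red), "vfov" (degrees; the focal length in pixels is half the picture's height over the tangent of half this angle, whatever the lens; pixels are square), "cx", "cy" (the principal point, pixels), "R" (3x3) and "t" (3): a world point X has camera coordinates R X + t. Camera axes: x right, y down, z forward; pixel columns grow to the right and rows downward; lengths in mm; the calibration is good to about 2 mm. A picture is of the moment at which its call begins. There is no depth.
- finish_job(): hands the job in; it is judged then, once.
Trained networks look in the newest picture that a camera, given by its name, has taken for a name from the list of things; names that differ only in an ending like _2 or _b are one class to them, and where a whole thing is asked for, a point or a joint stands for the part that bears it (a point fixed in the world has none). Each returns a list of dicts, best first, with "conf" (0 to 1); they miss things now and then, are a little off and sometimes report something else, mostly with a low value. They report only what shows in the picture. A call takes as long as a camera call. They do not tell look-alikes from the thing itself.
- optics.recognise(camera, thing): "position" ([x, y, z] in mm, in world coordinates, good to about 4 mm: the middle of the surface that is visible of it).
- optics.place_of(camera, thing): "position" ([x, y, z] in mm, in world coordinates, good to about 4 mm: a listed point, or the origin of a listed thing).
The state is a dict: "time": time; "joint_positions": joint angles; "joint_velocities": joint speeds; "effort": joint torques, N m; "tcp_pos": TCP position; "eef_rot": TCP orientation; "force": force on the tool from outside, world axes, zero at the start; "wrist_torque": the same for the moment, N m; "gripper_width": finger opening in mm; "grip_force": force on a finger pad.
Only numpy, scipy, OpenCV 4.12 (cv2) and the standard library are available. Lean on these libraries where they do the work, as an engineer would, in place of code of your own. Each camera call takes 0.05 s, during which the arm holds its last target. There are 200 camera calls.

### The job

In front of the long steel stop fence on the electronics bench lie two aluminium plates: a plain flat one, and a socket panel with a lip folded up along one edge. Slide the panel with the lip across the bench until its free edge meets the fence, then tip it up on that edge, keeping the edge down on the bench, until it stands upright and square against the fence with its lip reaching over the top of the fence and its sockets facing out, ready to probe. Let go of it, and leave the plain plate where it lies.

Things in the scene. Friction and masses are not known exactly. Their poses are not given: they have to be found in the camera images.
- panel: the panel to stand up: L-folded 4 mm aluminium, 0.12 kg. Flat part 80 (x) by 90 mm (y), lip 30 mm high over the underside along the edge away from the fence. Origin: underside, middle of the free edge (no lip). +x from lip to free edge, +z lip side. Starts propped 14 degrees on 2 sockets (underside, 14 mm long, 60 mm from free edge, y +-27), free edge 30-60 mm short of fence, within 9 degrees of parallel
- lip (a point): middle of the top of the panel's lip (x -78, z +30 mm in panel axes). The fold below it starts 20 mm above the bench. Tipping: fingertips low, their flat side against the middle of the fold, push until the fence stops the free edge, then move up and forward with the fold, a circle of 80 mm about that edge (straight forward alone jams). A few newtons do it; upright it leans on the fence and stays
- fence: the stop fence: dark steel bar fixed to the bench, 360 mm long (its y), 30 mm thick, 72 mm high, with an 8 mm high foot and two black knobs on its far side. Origin: at bench height, middle of the face that looks to the plates and the robot. +x points level from that face into the fence, square to it; +z up
- plate: bystander to leave alone: a plain flat aluminium plate without lip, 80 (x) by 90 (y) by 4 mm, 4 small holes, loose, flat on the bench beside the panel, about 190 mm along the fence, on either side. Origin: underside, middle of the edge nearest the fence; +x towards the fence
Things that resemble listed ones, but are neither listed nor needed, are in the scene too. Several things have the shape of the panel; the one meant has the colours described above.

How it is judged:
By the outcome, as a careful person would: the job done as asked, in the order asked, and still so for the second after the job is handed in, with the robot touching nothing.
It also fails if it takes over 42 s, if anything falls off the work surface, if the arm or the gripper's body presses on something with over 40 N, if the wrist force passes 120 N, or if a joint passes its speed limit or range.

## Working session

There is one attempt and no reset: what is moved stays moved. The work goes in short steps, Python scripts to look and compute and a tool call to move; the robot and the scene stay as the last step left them, time stands still between calls to the robot, and variables do not carry over. Pictures are saved under pics/ and viewed, at most 10 in all, crops included, and the job is handed in when it is done.

Besides the shell and the picture viewer there is one more tool, called after ">>>" in YAML: its name, and indented under it one key for each argument. send_rows: Moves the arm, as the interface text tells. Its arguments: {"type":"object","properties":{"increments":{"type":"array"},"squeeze":{"type":"number"}},"required":["increments"]}

```bash
mkdir -p pics; ls
python3 - <<'E'
from plant import monitor, optics
import cv2
s=monitor.get_state(); print(s['time'],s['tcp_pos'],s['eef_rot'],s['gripper_width'],s['force'])
for c in('top','side'):
    im=optics.get_image(c); cv2.imwrite(f'pics/{c}0.png',im['pixels'])
    print(c,im['vfov'],im['cx'],im['cy'],im['R'],im['t'])
    for th in('panel','lip','fence','plate'):
        print(th,[(d['conf'],d['position']) for d in optics.place_of(c,th)][:4])
E
```

```text
pics
0.0 [ 246.4455016  -573.81367068  230.43449425] [ 9.79486199e-01  2.01509349e-01 -1.98209994e-04 -8.53459640e-04] 85.52912223408148 [ 0.39054737 -0.98760178 -0.02825371]
top 51.06204114231052 310.68339114660193 239.66535940218415 [[-6.53245195e-03 -9.99240084e-01  3.84263212e-02]
 [-9.86626864e-01  1.81929288e-04 -1.62995086e-01]
 [ 1.62864233e-01 -3.89771984e-02 -9.85878299e-01]] [-95.77336293 572.1112099  913.5477802 ]
panel [(0.71, [596.5, -115.8, -2.7]), (0.71, [711.9, -349.8, -0.2]), (0.55, [449.6, -12.1, -1.4])]
lip [(0.88, [529.8, -88.1, 47.4]), (0.72, [439.0, 52.7, 51.6]), (0.69, [708.2, -425.5, 48.3])]
fence [(0.7, [646.1, -36.5, -1.4])]
plate [(0.67, [632.3, 65.6, 1.4])]
side 45.140016029639085 312.5340214102345 230.7682447142632 [[-0.98938017 -0.14497556 -0.01043842]
 [-0.0983825   0.72080888 -0.68611621]
 [ 0.10699419 -0.67780281 -0.72741707]] [ 555.32636479  175.39699027 1052.12126509]
panel [(0.8, [709.2, -349.7, -0.5]), (0.69, [592.9, -116.0, 1.3]), (0.66, [450.1, -10.0, -0.1])]
lip [(0.8, [434.3, 54.8, 51.0]), (0.78, [529.5, -92.9, 50.4]), (0.66, [706.8, -420.4, 46.4])]
fence [(0.95, [649.0, -36.5, -0.7])]
plate [(0.9, [636.5, 66.8, -0.7])]
```

View pics/top0.png

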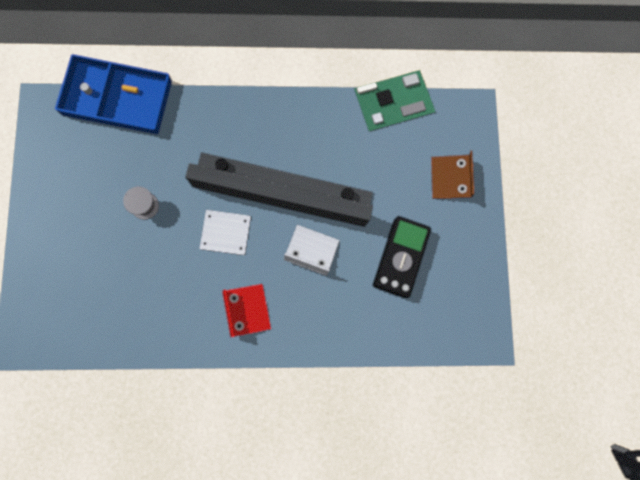

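View pics/side0.png

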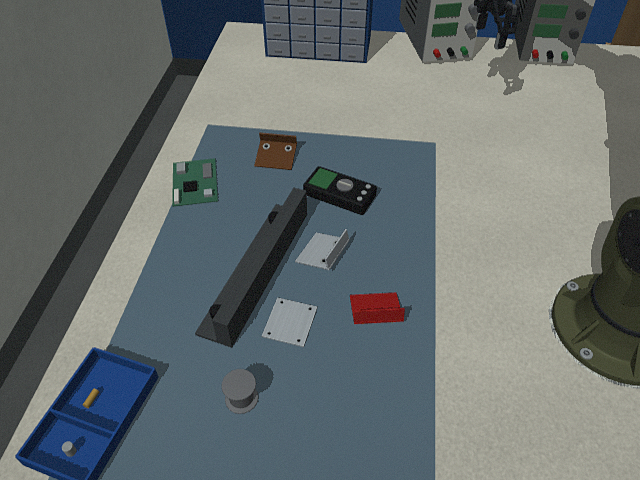

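Candidates (top picture): the aluminium L-plate with two sockets at (312,249), the red L-plate at (246,310), the brown L-plate at (453,177), and the plain aluminium plate at (225,232). The aluminium one with a lip at (312,249) fits, because it is in front of the fence, unpainted and about 190 mm from the plain plate along the fence. I'll confirm that with an enlarged crop.

Run:
```python
import cv2
a=cv2.imread('pics/top0.png')[145:290,182:382]; cv2.imwrite('pics/topc.png',cv2.resize(a,None,fx=4,fy=4,interpolation=cv2.INTER_CUBIC))
a=cv2.imread('pics/side0.png')[180:350,190:365]; cv2.imwrite('pics/sidec.png',cv2.resize(a,None,fx=3.5,fy=3.5,interpolation=cv2.INTER_CUBIC))
```

```text
(no output)
```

View pics/topc.png

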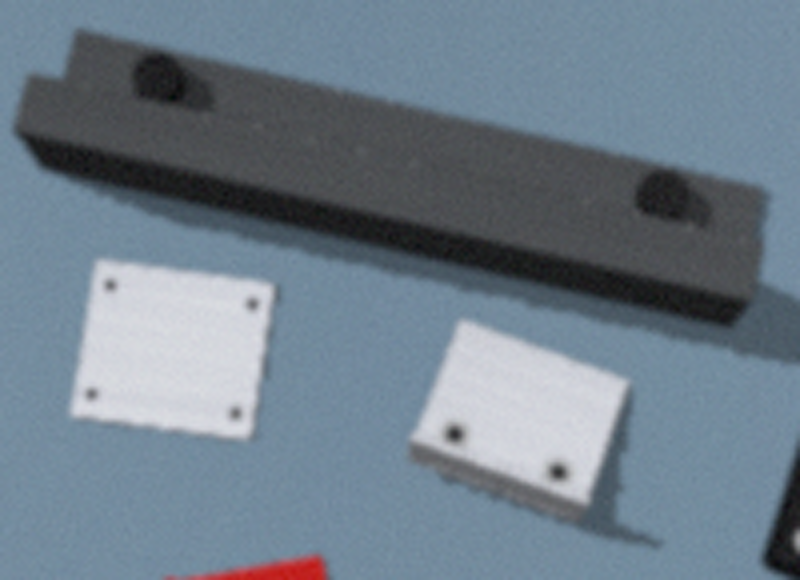

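View pics/sidec.png

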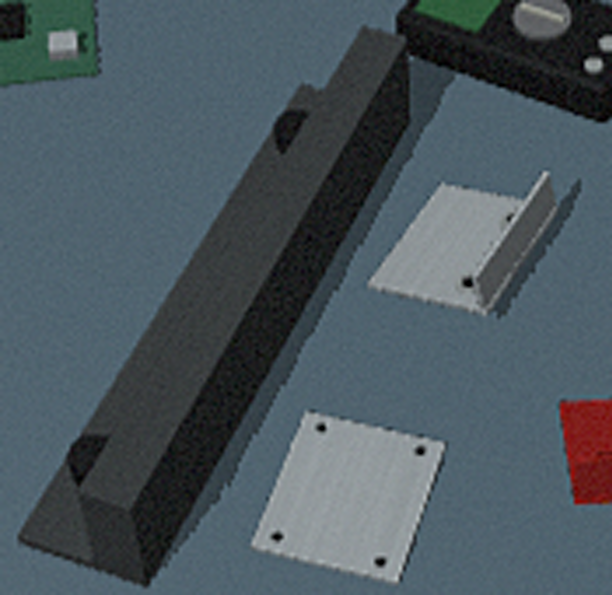

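Confirmed: the plate at crop (415–630, 320–520) is bare aluminium with a folded-up lip and two sockets, and the plain plate at crop (72–275, 260–440) has no lip. Fence front edge at z=72: crop (18,130)–(748,302). Its base edge: (45,168)–(733,324). Panel free edge: (462,320)–(630,380).

```bash
cat > h.py <<'E'
import numpy as np
from plant import monitor, optics
from scipy.spatial.transform import Rotation as Ro
def world(im,uv,z):
    f=240/np.tan(np.radians(im['vfov']/2)); R=np.array(im['R']); t=np.array(im['t'])
    d=R.T@np.array([(uv[0]-im['cx'])/f,(uv[1]-im['cy'])/f,1]); c=-R.T@t
    return c+d*(z-c[2])/d[2]
def togo(p,yaw):
    "tool-frame shift (cm) and turn (rad) to bring TCP to p, pointing down, tool x at yaw (deg)"
    s=monitor.get_state(); Rc=Ro.from_quat(s['eef_rot'])
    Rt=Ro.from_euler('ZX',[yaw,180],degrees=True)
    print('t',round(s['time'],2),'tcp',np.round(s['tcp_pos'],1),'F',np.round(s['force'],1),'w',round(s['gripper_width'],1))
    print('shift cm',np.round(Rc.inv().apply(np.array(p)-s['tcp_pos'])/10,2),'turn',np.round((Rc.inv()*Rt).as_rotvec(),3),'shift in final frame',np.round(Rt.inv().apply(np.array(p)-s['tcp_pos'])/10,2))
E
python3 - <<'E'
from h import *
im=optics.get_image('top'); si=optics.get_image('side')
T=lambda u,v,z:world(im,(182+u/4-.375,145+v/4-.375),z)
S=lambda u,v,z:world(si,(190+u/3.5-.36,180+v/3.5-.36),z)
def rep(n,a,b):
    d=a-b; yaw=np.degrees(np.arctan2(-d[0],d[1])); print(n,np.round(a,1),np.round(b,1),'mid',np.round((a+b)/2,1),'len',round(np.linalg.norm(d),1),'yaw',round(yaw,1))
    return (a+b)/2,yaw
rep('fence top T',T(18,130,72),T(748,302,72)); rep('fence base T',T(45,168,0),T(733,324,0))
rep('fence top S',S(133,505,72),S(408,42,72)); rep('fence base S',S(148,585,0),S(408,110,0))
rep('free T',T(462,320,4),T(630,380,4)); rep('free S',S(370,287,3),S(443,183,4))
rep('liptop S',S(487,305,18),S(548,173,49)); rep('fold T',T(412,462,20),T(580,520,20))
rep('plate far',T(97,262,4),T(276,283,4))
E
```

```text
fence top T [687.7 137.9  72. ] [ 605.3 -206.6   72. ] mid [646.5 -34.3  72. ] len 354.2 yaw -13.5
fence base T [689.1 139.1   0. ] [ 608.7 -210.     0. ] mid [648.9 -35.5   0. ] len 358.2 yaw -13.0
fence top S [685.9 138.1  72. ] [ 604.  -205.5   72. ] mid [644.9 -33.7  72. ] len 353.2 yaw -13.4
fence base S [686.7 138.1   0. ] [ 607.6 -220.3    0. ] mid [647.1 -41.1   0. ] len 367.0 yaw -12.4
free T [609.9 -72.4   4. ] [ 579.3 -156.7    4. ] mid [ 594.6 -114.5    4. ] len 89.7 yaw -20.0
free S [606.7 -71.4   3. ] [ 576.5 -157.5    4. ] mid [ 591.6 -114.4    3.5] len 91.2 yaw -19.3
liptop S [536.9 -54.8  18. ] [ 511.6 -131.6   49. ] mid [524.3 -93.2  33.5] len 86.6 yaw -18.2
fold T [536.  -47.6  20. ] [ 507.3 -129.6   20. ] mid [521.7 -88.6  20. ] len 86.9 yaw -19.3
plate far [639.4 110.8   4. ] [628.8  21.2   4. ] mid [634.1  66.    4. ] len 90.3 yaw -6.8
```

>>> send_rows:
  increments:
    - [0, 0, 0, 0, 0, 0.127, 0.47]
    - [0, 0, 0, 0, 0, 0.127, 0.47]
    - [0, 0, 0, 0, 0, 0.127, 0.47]
    - [0, 0, 0, 0, 0, 0.127, 0.47]
    - [0, 0, 0, 0, 0, 0.127, 0.47]

```text
time: 1.1
tcp_pos: [246.7, -574.2, 231.3]
eef_rot: [0.993, -0.117, 0.0, 0.0]
force: [0.4, 1.0, 0.7]
gripper_width: 45.3
grip_force: 0.0
```

>>> send_rows:
  increments:
    - [0.9, -4, 0.5, 0, 0, 0, 0.47]
    - [0.9, -4, 0.5, 0, 0, 0, 0.47]
    - [0.9, -4, 0.5, 0, 0, 0, 0.47]
    - [0.9, -4, 0.5, 0, 0, 0, 0.47]
    - [0.9, -4, 0.5, 0, 0, 0, 0.47]

```text
time: 1.6
tcp_pos: [336.6, -388.2, 206.3]
eef_rot: [0.993, -0.114, 0.0, 0.0]
force: [0.7, -0.4, 0.5]
gripper_width: 45.4
grip_force: 0.0
```

>>> send_rows:
  increments:
    - [0.9, -4, 0.5, 0, 0, 0, 0.47]
    - [0.9, -4, 0.5, 0, 0, 0, 0.47]
    - [0.9, -4, 0.5, 0, 0, 0, 0.47]
    - [0.9, -4, 0.5, 0, 0, 0, 0.47]
    - [0, 0, 0, 0, 0, 0, 0.47]

```text
time: 2.1
tcp_pos: [410.0, -236.3, 186.2]
eef_rot: [0.994, -0.11, 0.0, -0.001]
force: [0.6, 0.0, 0.2]
gripper_width: 45.5
grip_force: 0.0
```

```bash
python3 -c "
from h import *
togo([482.8,-80.6,60],-13.2)"
```

```text
t 2.1 tcp [ 410.  -236.3  186.2] F [0.6 0.  0.2] w 45.5
shift cm [  3.7  -16.75  12.66] turn [-0.003 -0.     0.01 ] shift in final frame [  3.54 -16.82  12.62]
```

>>> send_rows:
  increments:
    - [0.9, -4, 1, 0, 0, 0.01, 0.47]
    - [0.9, -4, 1, 0, 0, 0, 0.47]
    - [0.9, -4, 2, 0, 0, 0, 0.47]
    - [0.9, -4, 3, 0, 0, 0, 0.47]
    - [0, -0.75, 3, 0, 0, 0, 0.47]

```text
time: 2.6
tcp_pos: [484.5, -83.8, 86.5]
eef_rot: [0.993, -0.116, 0.002, -0.001]
force: [0.2, -0.9, 0.9]
gripper_width: 45.0
grip_force: 0.0
```

>>> send_rows:
  increments:
    - [0, 0, 2.6, 0, 0, 0, 0.47]
    - [0, 0, 0, 0, 0, 0, 0.47]

```text
time: 2.8
tcp_pos: [479.6, -88.0, 58.3]
eef_rot: [0.993, -0.119, -0.003, -0.0]
force: [-0.3, 0.5, 0.2]
gripper_width: 45.4
grip_force: 0.0
```

```bash
python3 -c "
from h import *
togo([482.8,-80.6,4],-13.2)
import cv2
a=optics.get_image('side')['pixels'][140:360,180:460]; cv2.imwrite('pics/s2.png',cv2.resize(a,None,fx=2.7,fy=2.7,interpolation=cv2.INTER_CUBIC))"
```

```text
t 2.8 tcp [479.6 -88.   58.3] F [-0.3  0.5  0.2] w 45.4
shift cm [ 0.16 -0.8   5.43] turn [ 0.001  0.005 -0.008] shift in final frame [ 0.14 -0.79  5.43]
```

View pics/s2.png

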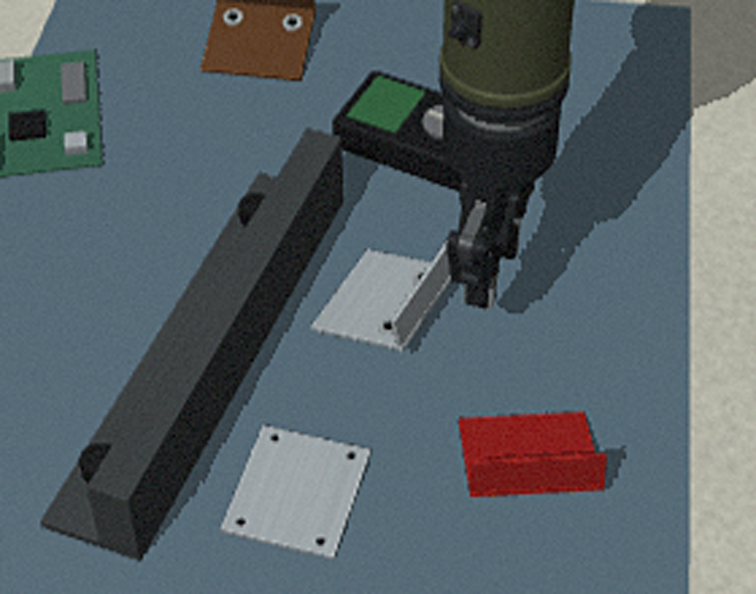

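The gripper, at crop (480,270), hangs behind the lip with its fingers spread along the fold. The panel hasn't moved and the red plate is clear of the gripper. Next I lower it.

>>> send_rows:
  increments:
    - [0.1, -0.8, 2.5, 0, 0, -0.008, 0.47]
    - [0, 0, 2, 0, 0, 0, 0.47]
    - [0, 0, 0.9, 0, 0, 0, 0.47]
    - [0, 0, 0, 0, 0, 0, 0.47]

```text
time: 3.25
tcp_pos: [484.2, -81.4, 7.0]
eef_rot: [0.993, -0.116, -0.0, 0.0]
force: [0.2, -0.4, -0.1]
gripper_width: 45.2
grip_force: 0.0
```

```bash
python3 -c "
from h import *
togo([482.8,-80.6,4],-13.2)"
```

```text
t 3.25 tcp [484.2 -81.4   7. ] F [ 0.2 -0.4 -0.1] w 45.2
shift cm [-0.16 -0.05  0.3 ] turn [ 0.     0.    -0.002] shift in final frame [-0.16 -0.05  0.3 ]
```

>>> send_rows:
  increments:
    - [0.5, 0, 0.3, 0, 0, 0, 0.47]
    - [0.5, 0, 0, 0, 0, 0, 0.47]
    - [0.5, 0, 0, 0, 0, 0, 0.47]
    - [0.5, 0, 0, 0, 0, 0, 0.47]
    - [0.5, 0, 0, 0, 0, 0, 0.47]

```text
time: 3.75
tcp_pos: [509.0, -86.7, 4.0]
eef_rot: [0.993, -0.115, 0.0, 0.0]
force: [-1.8, -0.9, 0.6]
gripper_width: 45.5
grip_force: 0.8
```

>>> send_rows:
  increments:
    - [0.5, 0, 0, 0, 0, 0, 0.47]
    - [0.5, 0, 0, 0, 0, 0, 0.47]
    - [0.5, 0, 0, 0, 0, 0, 0.47]
    - [0.5, 0, 0, 0, 0, 0, 0.47]
    - [0, 0, 0, 0, 0, 0, 0.47]

```text
time: 4.25
tcp_pos: [529.2, -91.1, 3.8]
eef_rot: [0.993, -0.115, 0.001, -0.0]
force: [0.7, 0.5, 0.2]
gripper_width: 45.2
grip_force: 0.0
```

```bash
python3 -c "
from h import *
togo([647.3-89.6*.9736-81.5*.2284,-36+89.6*.2284-81.5*.9736,4],-13.2)
import cv2
for c in ('top','side'):
  im=optics.get_image(c)
  for th in('panel','lip'): print(c,th,[(d['conf'],d['position']) for d in optics.place_of(c,th)])
  if c=='side':
    a=im['pixels'][170:300,250:400]; cv2.imwrite('pics/s3.png',cv2.resize(a,None,fx=4.5,fy=4.5,interpolation=cv2.INTER_CUBIC))"
```

```text
t 4.25 tcp [529.2 -91.1   3.8] F [0.7 0.5 0.2] w 45.2
shift cm [ 1.28  0.09 -0.02] turn [-0.    -0.001 -0.001] shift in final frame [ 1.28  0.09 -0.02]
top panel [(0.84, [447.6, -11.4, -1.2]), (0.6, [712.3, -349.1, 0.3])]
top lip [(0.82, [709.5, -422.6, 52.4]), (0.64, [436.6, 56.0, 53.3])]
side panel [(0.98, [450.2, -9.3, 1.6]), (0.98, [708.2, -352.5, -4.0]), (0.86, [612.1, -108.8, 0.7])]
side lip [(0.91, [711.2, -421.4, 45.6]), (0.9, [547.2, -96.9, 47.8]), (0.73, [432.7, 53.1, 48.5])]
```

View pics/s3.png

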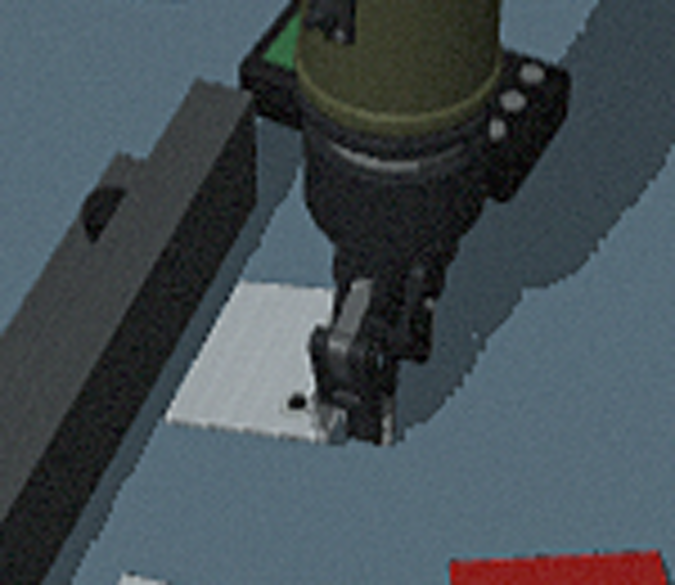

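The panel's free edge, crop (165,420)–(240,285), is now parallel to the fence and about 13 mm short of it. I'll creep forward to contact.

>>> send_rows:
  increments:
    - [0.4, 0, 0, 0, 0, 0, 0.47]
    - [0.4, 0, 0, 0, 0, 0, 0.47]
    - [0.2, 0, 0, 0, 0, 0, 0.47]

```text
time: 4.85
tcp_pos: [538.1, -93.4, 3.7]
eef_rot: [0.993, -0.115, -0.0, -0.0]
force: [-0.9, -0.3, 0.7]
gripper_width: 45.3
grip_force: 0.7
```

>>> send_rows:
  increments:
    - [0.1, 0, 0, 0, 0, 0, 0.47]
    - [0.1, 0, 0, 0, 0, 0, 0.47]

```text
time: 5.05
tcp_pos: [539.6, -93.8, 3.7]
eef_rot: [0.993, -0.115, -0.0, -0.0]
force: [-2.2, 1.2, 1.0]
gripper_width: 44.9
grip_force: 0.8
```

>>> send_rows:
  increments:
    - [0.1, 0, 0, 0, 0, 0, 0.47]

```text
time: 5.15
tcp_pos: [540.6, -94.0, 3.7]
eef_rot: [0.993, -0.115, -0.0, -0.0]
force: [-0.7, 0.7, 0.8]
gripper_width: 45.3
grip_force: 0.7
```

```bash
python3 -c "
from h import *
togo([647.3-89.6*.9736-81.5*.2284,-36+89.6*.2284-81.5*.9736,4],-13.2)
im=optics.get_image('side')
for th in('panel','lip'): print(th,[(d['conf'],d['position']) for d in optics.place_of('side',th)])"
```

```text
t 5.15 tcp [540.6 -94.    3.7] F [-0.7  0.7  0.8] w 45.3
shift cm [ 0.1   0.06 -0.03] turn [ 0.     0.    -0.001] shift in final frame [ 0.1   0.07 -0.03]
panel [(0.76, [446.5, -9.4, 2.5]), (0.6, [710.5, -350.9, -2.4]), (0.56, [626.4, -114.3, 3.3])]
lip [(0.96, [560.7, -99.5, 49.4]), (0.76, [434.3, 54.6, 47.3]), (0.67, [708.6, -422.4, 48.3])]
```

>>> send_rows:
  increments:
    - [0.1, 0, 0, 0, 0, 0, 0.47]

```text
time: 5.4
tcp_pos: [541.5, -94.2, 3.7]
eef_rot: [0.993, -0.115, -0.0, -0.0]
force: [-2.3, 1.1, 1.1]
gripper_width: 45.1
grip_force: 1.3
```

>>> send_rows:
  increments:
    - [0.1, 0, 0, 0, 0, 0, 0.47]

```text
time: 5.5
tcp_pos: [541.6, -94.3, 3.6]
eef_rot: [0.993, -0.115, -0.001, -0.0]
force: [-5.2, 1.3, 2.6]
gripper_width: 45.0
grip_force: 2.8
```

>>> send_rows:
  increments:
    - [0.1, 0, 0, 0, 0, 0, 0.47]

```text
time: 5.6
tcp_pos: [541.7, -94.3, 3.5]
eef_rot: [0.993, -0.115, -0.002, -0.0]
force: [-8.0, 2.4, 4.3]
gripper_width: 45.0
grip_force: 4.0
```

>>> send_rows:
  increments:
    - [0.05, 0, -0.5, 0, 0, 0, 0.47]
    - [0.08, 0, -0.4, 0, 0, 0, 0.47]
    - [0.11, 0, -0.4, 0, 0, 0, 0.47]

```text
time: 5.9
tcp_pos: [545.5, -95.2, 17.0]
eef_rot: [0.993, -0.115, -0.0, 0.0]
force: [-3.7, 0.7, 0.6]
gripper_width: 45.2
grip_force: 2.2
```

```bash
python3 -c "
from h import *
togo([647.3-85.5*.9736-81.5*.2284,-36+85.5*.2284-81.5*.9736,17],-13.2)
import cv2
im=optics.get_image('side')
a=im['pixels'][170:300,250:400]; cv2.imwrite('pics/s4.png',cv2.resize(a,None,fx=4.5,fy=4.5,interpolation=cv2.INTER_CUBIC))
for th in('panel','lip'): print(th,[(d['conf'],d['position']) for d in optics.place_of('side',th)])"
```

```text
t 5.9 tcp [545.5 -95.2  17. ] F [-3.7  0.7  0.6] w 45.2
shift cm [0.01 0.06 0.  ] turn [ 0.     0.001 -0.001] shift in final frame [0.01 0.06 0.  ]
panel [(0.96, [449.3, -9.5, 3.1]), (0.76, [626.4, -114.5, 2.5]), (0.62, [709.5, -353.1, -1.1])]
lip [(0.94, [568.3, -100.9, 64.5]), (0.89, [707.9, -421.8, 44.6]), (0.87, [434.5, 55.5, 50.7]), (0.67, [648.4, -33.8, 0.5])]
```

View pics/s4.png

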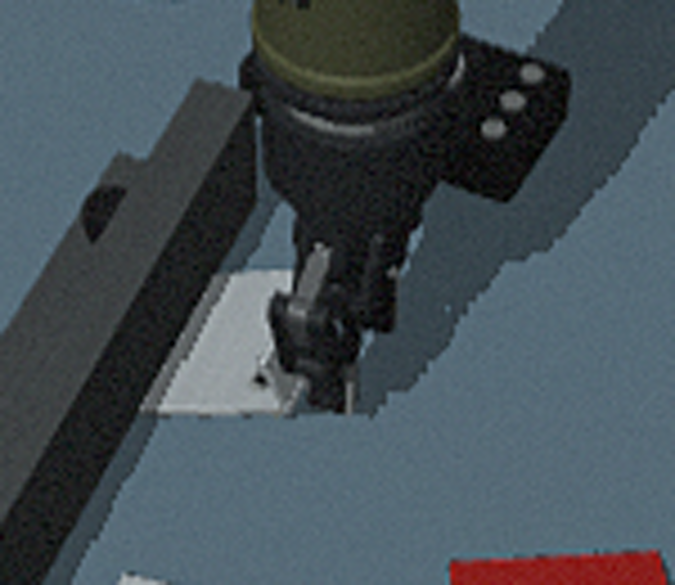

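The free edge lies along the fence base, crop (145,410)–(215,275), and the panel has tipped to about 25° with the fingers on the fold. I'll continue along the arc.

>>> send_rows:
  increments:
    - [0.2, 0, -0.52, 0, 0, 0, 0.47]
    - [0.22, 0, -0.42, 0, 0, 0, 0.47]
    - [0.29, 0, -0.46, 0, 0, 0, 0.47]
    - [0.32, 0, -0.44, 0, 0, 0, 0.47]
    - [0.36, 0, -0.42, 0, 0, 0, 0.47]

```text
time: 6.55
tcp_pos: [560.0, -98.6, 40.1]
eef_rot: [0.993, -0.115, 0.0, 0.0]
force: [-4.4, 1.4, 3.4]
gripper_width: 45.6
grip_force: 2.1
```

>>> send_rows:
  increments:
    - [0.38, 0, -0.38, 0, 0, 0, 0.47]
    - [0.41, 0, -0.36, 0, 0, 0, 0.47]
    - [0.44, 0, -0.33, 0, 0, 0, 0.47]
    - [0.45, 0, -0.3, 0, 0, 0, 0.47]

```text
time: 6.95
tcp_pos: [577.1, -102.5, 53.5]
eef_rot: [0.993, -0.115, 0.001, -0.0]
force: [-0.5, 1.3, 1.0]
gripper_width: 45.3
grip_force: 0.4
```

```bash
python3 -c "
from h import *
togo([647.3-54.5*.9736-81.5*.2284,-36+54.5*.2284-81.5*.9736,53.3],-13.2)
import cv2
im=optics.get_image('side')
a=im['pixels'][170:300,250:400]; cv2.imwrite('pics/s5.png',cv2.resize(a,None,fx=4.5,fy=4.5,interpolation=cv2.INTER_CUBIC))
for th in('panel','lip'): print(th,[(d['conf'],d['position']) for d in optics.place_of('side',th)])"
```

```text
t 6.95 tcp [ 577.1 -102.5   53.5] F [-0.5  1.3  1. ] w 45.3
shift cm [-0.14  0.07  0.02] turn [-0.    -0.002 -0.001] shift in final frame [-0.14  0.07  0.02]
panel [(0.98, [448.8, -11.8, 2.9]), (0.85, [712.7, -354.3, -2.1]), (0.68, [626.3, -112.2, -0.4])]
lip [(0.96, [432.6, 54.4, 48.0]), (0.84, [612.9, -111.7, 83.8]), (0.62, [708.0, -423.2, 44.4])]
```

View pics/s5.png

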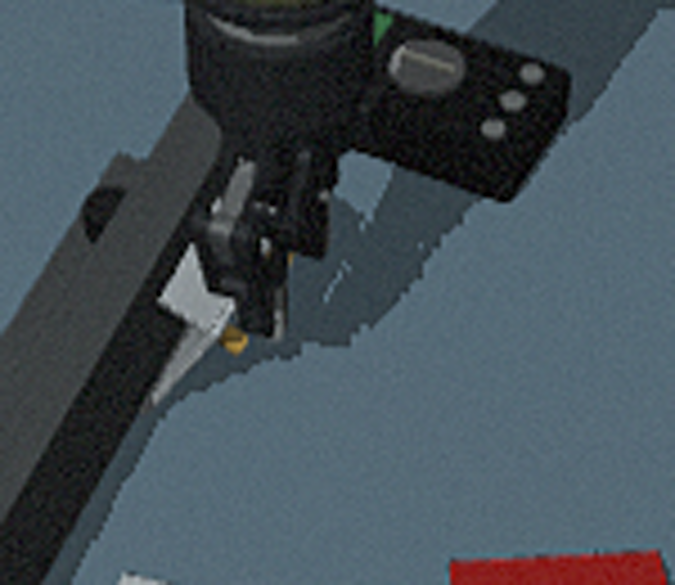

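The panel stands at about 60°, with its base edge at crop (155,400) still on the bench and its lip, around (195,285), heading over the fence. A socket is visible at (235,340). I'll raise the tips a little so they stay above the sockets for the rest of the arc.

>>> send_rows:
  increments:
    - [0.35, 0, -0.38, 0, 0, 0, 0.47]
    - [0.49, 0, -0.3, 0, 0, 0, 0.47]
    - [0.5, 0, -0.2, 0, 0, 0, 0.47]
    - [0.5, 0, -0.2, 0, 0, 0, 0.47]
    - [0.5, 0, -0.15, 0, 0, 0, 0.47]

```text
time: 7.6
tcp_pos: [599.3, -107.8, 65.6]
eef_rot: [0.993, -0.115, 0.0, -0.0]
force: [0.0, -0.2, -0.5]
gripper_width: 45.7
grip_force: 0.1
```

>>> send_rows:
  increments:
    - [0.3, 0, -0.1, 0, 0, 0, 0.47]
    - [0.3, 0, -0.1, 0, 0, 0, 0.47]
    - [0.3, 0, 0, 0, 0, 0, 0.47]

```text
time: 7.9
tcp_pos: [607.6, -109.8, 67.5]
eef_rot: [0.993, -0.115, 0.0, -0.0]
force: [0.2, -0.0, -1.3]
gripper_width: 45.3
grip_force: 0.0
```

```bash
python3 -c "
from h import *
togo([647.3-15*.9736-81.5*.2284,-36+15*.2284-81.5*.9736,67],-13.2)
optics.get_image('side')
for th in('panel','lip'): print(th,[(d['conf'],d['position']) for d in optics.place_of('side',th)])"
```

```text
t 7.9 tcp [ 607.6 -109.8   67.5] F [ 0.2 -0.  -1.3] w 45.3
shift cm [0.68 0.06 0.05] turn [-0.    -0.    -0.001] shift in final frame [0.68 0.06 0.05]
panel [(0.93, [708.7, -352.9, -3.1]), (0.69, [622.6, -112.3, 1.9]), (0.65, [449.3, -11.7, -0.3])]
lip [(0.86, [434.2, 56.0, 46.9]), (0.77, [650.4, -119.2, 83.8]), (0.75, [706.7, -420.6, 43.9])]
```

>>> send_rows:
  increments:
    - [0.3, 0, 0, 0, 0, 0, 0.47]
    - [0.25, 0, 0, 0, 0, 0, 0.47]

```text
time: 8.25
tcp_pos: [612.9, -111.0, 67.4]
eef_rot: [0.993, -0.115, -0.0, -0.0]
force: [0.2, -0.1, -0.1]
gripper_width: 45.4
grip_force: 0.0
```

>>> send_rows:
  increments:
    - [0.1, 0, 0, 0, 0, 0, 0.47]

```text
time: 8.35
tcp_pos: [613.9, -111.2, 67.3]
eef_rot: [0.993, -0.115, -0.0, -0.0]
force: [-2.4, 0.3, 2.6]
gripper_width: 45.5
grip_force: 1.1
```

>>> send_rows:
  increments:
    - [0.1, 0, 0, 0, 0, 0, 0.47]

```text
time: 8.45
tcp_pos: [613.9, -111.2, 67.3]
eef_rot: [0.993, -0.115, -0.001, -0.0]
force: [-5.7, 1.0, 4.7]
gripper_width: 45.5
grip_force: 2.6
```

>>> send_rows:
  increments:
    - [0.1, 0, 0, 0, 0, 0, 0.47]
    - [-0.3, 0, 0, 0, 0, 0, 0.47]
    - [-0.4, 0, 0, 0, 0, 0, 0.47]
    - [-1, 0, 0, 0, 0, 0, 0.47]
    - [-2, 0, 0, 0, 0, 0, 0.47]

```text
time: 8.95
tcp_pos: [580.0, -103.2, 67.3]
eef_rot: [0.993, -0.116, 0.001, -0.0]
force: [0.0, -0.0, 0.4]
gripper_width: 45.5
grip_force: 0.0
```

>>> send_rows:
  increments:
    - [-3, 0, 0, 0, 0, 0, 0.47]
    - [-3, 0, -2, 0, 0, 0, 0.47]
    - [-3, 0, -4, 0, 0, 0, 0.47]
    - [-2, 0, -4, 0, 0, 0, 0.47]
    - [0, 0, 0, 0, 0, 0, 0.47]

```text
time: 9.45
tcp_pos: [471.9, -77.6, 171.9]
eef_rot: [0.993, -0.115, 0.003, 0.0]
force: [0.7, -0.8, 0.8]
gripper_width: 45.0
grip_force: 0.0
```

```bash
python3 -c "
from h import *
togo([500,-80,170],-13.2)
import cv2
im=optics.get_image('side')
for th in('panel','lip','plate'): print(th,[(d['conf'],d['position']) for d in optics.place_of('side',th)])
a=im['pixels'][170:350,190:400]; b=optics.get_image('top')['pixels'][150:330,180:390]
cv2.imwrite('pics/s6.png',cv2.resize(cv2.hconcat([a,b]),None,fx=1.9,fy=1.9,interpolation=cv2.INTER_CUBIC))"
```

```text
t 9.45 tcp [471.9 -77.6 171.9] F [ 0.7 -0.8  0.8] w 45.0
shift cm [ 2.79 -0.41  0.21] turn [-0.    -0.006 -0.001] shift in final frame [ 2.79 -0.41  0.19]
panel [(0.88, [707.8, -349.0, -4.9]), (0.76, [619.6, -115.6, 0.8]), (0.66, [447.9, -12.8, 0.2])]
lip [(0.91, [655.9, -118.7, 82.1]), (0.63, [435.2, 56.1, 50.3])]
plate [(0.56, [637.0, 67.7, 0.6])]
```

View pics/s6.png

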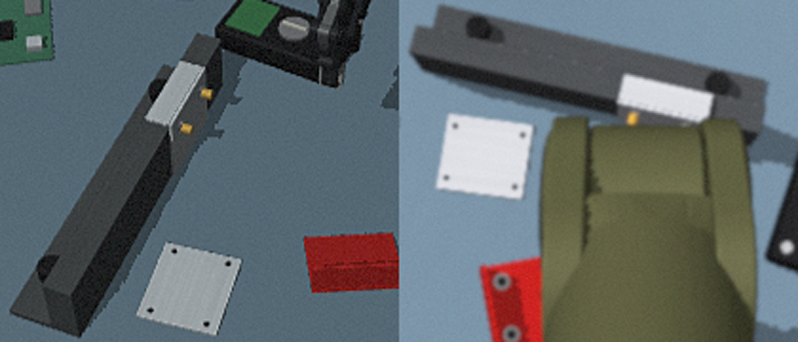

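The panel stands against the fence with its lip over the top, crop left (150–205, 65–125), and sockets facing out at (186,128) and (207,93). The plain plate hasn't moved. Last check: is the base edge flush with the fence?

```bash
python3 -c "
from h import *
import cv2
n=np.array([.9736,-.2284]);o=np.array([647.3,-36])
for c in('side',):
  for th in('panel','lip'):
    v=[]
    for i in range(8):
        im=optics.get_image(c)
        v+=[d['position'] for d in optics.place_of(c,th) if np.linalg.norm(np.array(d['position'][:2])-[635,-116])<40]
    v=np.array(v); print(c,th,len(v),np.round(v.mean(0),1),np.round(((v[:,:2]-o)@n),1))
a=im['pixels'][185:275,255:315]; cv2.imwrite('pics/s7.png',cv2.convertScaleAbs(cv2.resize(a,None,fx=6.5,fy=6.5,interpolation=cv2.INTER_CUBIC),alpha=1.5))"
```

```text
side panel 8 [ 623.7 -111.5    2. ] [-5.  -5.1 -6.3 -5.2 -6.3 -4.2 -6.5 -7.5]
side lip 7 [ 654.8 -120.8   81.3] [27.5 25.8 29.7 24.8 27.3 25.8 25.6]
```

View pics/s7.png

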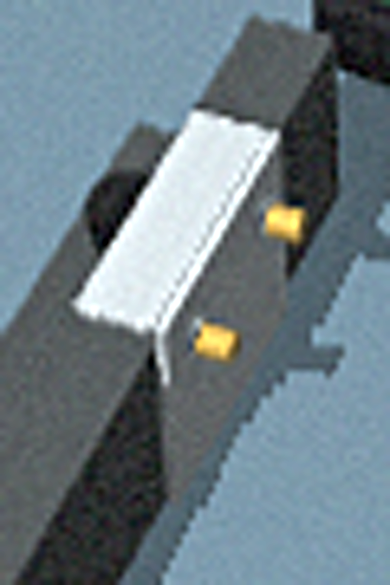

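The base edge averages n = −5.8 mm (flush is −4) and the lip 26.6 mm (flush is 26). In the picture the panel's lower edge follows the fence base, so it is upright and square within measurement error. The robot is clear of everything.

```bash
python3 -c "
from plant import finish_job
print(finish_job())"
```

```text
the job is handed in; nothing more can be done
None
```

The socket panel stands upright and square against the fence, with its lip over the top and its sockets facing out; I let go of it, left the plain plate where it lay, and handed the job in at about 10 s of the 42 s allowed.

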